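# Turn a cover plate over on the UV inspection rest

### The arm

A 6-joint arm with a two-finger parallel gripper is mounted at the origin on the work surface. World frame = base frame: x ahead of the robot, y to its left, z up, the work surface at z = 0. Lengths are in mm, angles in rad, forces in N, time in s.
With the tool pointing down it reaches from about 375 to 750 mm from the base axis. Payload 9 kg.
Tool frame: the origin (TCP) lies between the finger pads; the fingertips stand 22 mm ahead of it and the grasp point (between the pads) lies 3 mm ahead of it (manip.tips_ahead is the distance from the TCP to the fingertips, in mm); z points along the fingers, y is the line along which they close (so a half turn about z gives the same grasp; the last joint's range is limited). The gripper opens to 85 mm and grips with 20 to 120 N. Pads are 22 mm wide; open, the fingers measure 114 mm over their backs; the gripper's body (76 mm by 85 mm) begins 54 mm behind the grasp point. The pads swing forward as they close: fully open they stand 13 mm farther back than shut.
Start: joints at [0.997, 0.104, 0.097, 1.564, 0, 1.353], TCP at [209.009, 562.449, 253.331] pointing down, gripper open.
Joint ranges: [-2.99, 2.99], [-0.84, 1.86], [-1.1, 1.16], [-1.84, 2.11], [-1.51, 1.56], [-3.14, 3.14]. Speed limits (rad/s): [2.22, 2.22, 2.57, 3.14, 3.14, 3.14].

### API

Orientations are given as a unit quaternion [w, x, y, z].
In Python, from bench import manip, snapshot, trace gives the robot as it stands. The module is installed in compiled form; this text tells all that it offers.
- The arm moves only by the shell command python3 -m crank 'ROWS' [FORCE]. ROWS is JSON, one flat list of numbers, 7 for each row, row after row: the turn, a rotation vector about the world's x, y, z in degrees, then the shift along the world's x, y, z in m, then the gripper command: -1 is fully open, 1 is shut, values between are in proportion. A call has 1 to 8 rows; each row is the pose to reach, as a shift and turn from the pose commanded when the call began; what a row does not reach only later rows make up. A row lasts 1/10 s, in which the tool goes at most 50 mm and 8.59 degrees, less where a joint would pass 70% of its speed; a pose out of reach is approached as far as the arm can. A call with a gripper value outside its range is refused whole. The fingers move at their own pace and stop on an object; FORCE is the grip in N (left out, the last holds). Time passes only in rows, so rows that repeat a pose let the fingers close. It gives the time, the measured TCP pose, the force, the opening and the grip force at its end, in the units of the state.
- manip.sense(): the state, without advancing time (a new reading comes with each control period).
- snapshot(name): name is "scene" or "top"; returns a dict with "img" (400x640x3 uint8, red, green, blue), "z_map" (400x640 float32, mm along the optical axis (not along the pixel's ray), 0 where there is no reading), "intrinsics" (3x3 intrinsics, pixels), "cam_to_world" (4x4, takes a point from camera to world coordinates). Camera axes: x right, y down, z forward; pixel columns grow to the right and rows downward; lengths in mm; the calibration is good to about 2 mm. A picture is of the moment at which its call begins.
- manip.hand_in(): hands the job in; it is judged then, once.
Trained networks look in a picture, given as the dict that the camera call returned (one of the last four; its "shot" number tells which), for a name from the list of things; names that differ only in an ending like _2 or _b are one class to them, and where a whole thing is asked for, a point or a joint stands for the part that bears it (a point fixed in the world has none). Each returns a list of dicts, best first, with "conf" (0 to 1); they miss things now and then, are a little off and sometimes report something else, mostly with a low value. They report only what shows in the picture. A call takes as long as a camera call. They do not tell look-alikes from the thing itself.
- trace(picture, query): "pixels" (400x640 bool, what is visible of it) and "xy" ([column, row] in pixels, amid what is visible of it).
The state is a dict: "clock": time; "qpos": joint angles; "joint_velocities": joint speeds; "effort": joint torques, N m; "tool_pos": TCP position; "eef_rot": TCP orientation; "force": force on the tool from outside, world axes, zero at the start; "torque": the same for the moment, N m; "width": finger opening in mm; "grasp_force": force on a finger pad.
Only numpy, scipy, OpenCV 4.12 (cv2) and the standard library are available. Lean on these libraries where they do the work, as an engineer would, in place of code of your own. Each camera call takes 0.05 s, during which the arm holds its last target. There are 200 camera calls.

### The job

Slide the amber guard of the inspection station fully open, push the blue cover plate sideways along its ledge until it overhangs the sloping rest far enough to be taken hold of from under, then take it by that overhang and turn it over. Lay it gently back with its bare metal face towards the camera, bottom edge down on the ledge, push it square and centred on the rest so that its sides are flush with the rest's sides, and slide the guard fully shut again. Do not drop the plate, bump the camera or disturb the things standing about.

Things in the scene. Friction and masses are not known exactly. Their poses are not given: they have to be found in the camera images.
- station: Inspection station, fixed: grey base plate 12 mm thick (its x -90 to 200, y -220 to 135), black sloping rest, camera column, amber guard. Origin on the table top straight under the rest's centre; x level from the robot's side to the camera's side, y left, z up.
- track (a point): Middle of the guard's aluminium track on the table: channel 36 mm wide, 30 high, along the station's y from 333 mm right to 333 mm left of this point, at station x -120. Only the guard stands between the robot's side and the rest.
- rest: Black flat panel at 45 degrees, fixed, white line down each side. Origin on its face under the home plate's centre, 84 mm above the table. x straight downhill (away from the robot), y level, to the left, z square out of the face, on the camera's side. Face: y -50 to 50, x -62 (top) to 55 (ledge); 6 thick. Supports lie within 35 of its middle: the space beside it and under an overhang is free.
- ledge (a point): Middle of the aluminium ledge across the rest's foot, where ledge and face meet (rest x = 55 mm): 100 mm long along the rest's y, standing 10 mm proud of the face. The plate's bottom edge bears on it.
- plate: Loose aluminium cover plate, 100 mm (its y) x 110 (its x) x 6 thick, about 180 g. One face and the edges blue; the other face bare silver metal with a dark gasket line. Dark screw holes. Origin at its middle, mid-thickness; z out of the BARE face. Starts on the rest, on the ledge, roughly centred, blue face out; it covers the rest's width, so must be slid aside to get under. Slides easily.
- camera_head: Grey camera with black ring lamp (76 mm dia.), looking at the rest's middle from 230 mm off, from the robot's far side and a little to the right; fixed. Its column (24 mm dia., 367 tall) stands at station x 160, y -185. Origin near the lens, z away from the rest. Not to be bumped.
- guard (a joint): Travel of the guard in m: 0 shut (in front of the rest), 0.32 fully open; opens to the station's -y (right), friction about 1.5 N, stays where left. Amber sheet 280 mm wide in an aluminium frame 12 mm thick, top edge 250 mm above the table; shut, it spans station y -140 to 140.
- guard_handle (a point): Middle of the guard's black bow handle, 195 mm above the table: an upright bar, 12 mm dia., from 145 to 240 mm above the table, 40 mm from the sheet's middle on the robot's side, 133 mm left of the guard's middle; its ends run back to the frame. Moves with the guard.
- spray_can: Red spray can with yellow label, 56 dia. x 165 tall, upright; a bystander, to be left alone. Origin under its middle.
- tape_roll: Green roll of tape, 100 dia. x 25, lying flat; a bystander, to be left alone. Origin under its middle.
- screwdriver: Orange-handled screwdriver, 200 long, lying flat; a bystander, to be left alone. Origin under its middle.
- drink_can: Gold drinks can, 60 dia. x 120, upright; a bystander, to be left alone. Origin under its middle.
- amber_bottle: Small amber glass bottle, 48 dia. x 115, upright; a bystander, to be left alone. Origin under its middle.
- wrench: Steel open-ended wrench, 150 long, lying flat; a bystander, to be left alone. Origin under its middle.
There are look-alikes about, which are no part of the job. What is meant by the plate is not turquoise, and is the smaller of those in its own colour.

How it is judged (in metres and radians):
On the way, in this order (a step that is already met when the one before it is completed fails the run):
1. the guard is slid open (0.28 m or more), the plate not yet turned (value of joint guard above 0.28 m and angle between plate's own z axis and vertical above 1.9 rad), for 0.1 s.
2. the plate, still lying on the rest blue face out, overhangs a side of the rest by 18 mm or more (z of plate in the frame of rest between 0 and 0.006 m and angle between the z axis of plate and the z axis of rest, either way round below 0.07 rad and x of plate in the frame of rest between -0.006 and 0.006 m and angle between plate's own z axis and vertical above 1.9 rad and (y of plate in the frame of rest above 0.018 m or y of plate in the frame of rest below -0.018 m)), for 0.1 s.
3. the plate is lifted clear of the rest in the fingers (z of plate in the frame of rest above 0.03 m and contact force between the fingers and plate above 0.5 N and contact force between plate and rest below 0.1 N), for 0.1 s.
4. the plate lies on the rest against the ledge, bare face out, square and centred within 8 mm, with the guard still open (z of plate in the frame of rest between 0 and 0.006 m and angle between the z axis of plate and the z axis of rest, either way round below 0.07 rad and x of plate in the frame of rest between -0.006 and 0.006 m and angle between plate's own z axis and vertical below 1.2 rad and angle between the x axis of plate and the x axis of rest, either way round below 0.09 rad and y of plate in the frame of rest between -0.008 and 0.008 m and value of joint guard above 0.2 m), for 0.2 s.
At the end, for the whole second after the job is handed in: The plate lies at rest on the sloping rest with its bare face out (towards the camera), flat, its bottom edge on the ledge within 6 mm, square within 5 degrees, centred sideways within 8 mm; the guard is shut to within 10 mm; nothing is moving (z of plate in the frame of rest between 0 and 0.006 m and angle between the z axis of plate and the z axis of rest, either way round below 0.07 rad and x of plate in the frame of rest between -0.006 and 0.006 m and angle between plate's own z axis and vertical below 1.2 rad and angle between the x axis of plate and the x axis of rest, either way round below 0.09 rad and y of plate in the frame of rest between -0.008 and 0.008 m and value of joint guard below 0.01 m and linear speed of plate below 0.02 m/s and velocity of joint guard below 0.02 m/s); the robot touches nothing.
It fails at once if the plate is dropped or flung (more than 0.6 m/s while no finger touches it, or fallen to the table) (height (world z) of plate below 0.05 m or (linear speed of plate above 0.6 m/s and contact force between the fingers and plate below 0.05 N)).
It fails at once if the camera is bumped by the arm or the plate (more than 3 N) (contact force between any of the arm, the fingers, plate and camera_head above 3 N).
It fails at once if a bystander is moved by more than 25 mm (distance of any of spray_can, tape_roll, screwdriver, drink_can, amber_bottle, wrench from where it was at the start of the episode above 0.025 m).
It also fails if it takes over 72 s, if anything falls off the work surface, if the arm or the gripper's body presses on something with over 40 N, if the wrist force passes 120 N, or if a joint passes its speed limit or range.

## Working session

There is one attempt and no reset: what is moved stays moved. The work goes in short steps, Python scripts to look and compute and a shell command to move; the robot and the scene stay as the last step left them, time stands still between calls to the robot, and variables do not carry over. Pictures are saved under pics/ and viewed, at most 10 in all, crops included, and the job is handed in when it is done.

```bash
mkdir -p pics
cat > h.py <<'E'
import numpy as np, cv2
from bench import manip, snapshot, trace
def world(s,mask):
    v,u=np.nonzero(mask&(s["z_map"]>0)); z=s["z_map"][v,u]
    K=np.array(s["intrinsics"]); p=np.c_[(u-K[0,2])/K[0,0]*z,(v-K[1,2])/K[1,1]*z,z]
    T=np.array(s["cam_to_world"]); return p@T[:3,:3].T+T[:3,3]
def save(s,n): cv2.imwrite("pics/"+n,cv2.cvtColor(s["img"],cv2.COLOR_RGB2BGR))
E
python3 - <<'E'
from h import *
np.set_printoptions(precision=1,suppress=True)
for n in("scene","top"):
    s=snapshot(n); save(s,n+"0.png"); print(n,np.array(s["cam_to_world"])[:3,3])
    for q in("station","rest","plate","camera_head","guard","guard_handle","spray_can","tape_roll","screwdriver","drink_can","amber_bottle","wrench"):
        for r in trace(s,q)[:3]:
            w=world(s,r["pixels"])
            if len(w)>5: print(q,round(r["conf"],2),r["xy"],len(w),np.median(w,0),np.percentile(w,2,axis=0),np.percentile(w,98,axis=0))
E
```

```text
scene [1109.1 -564.4 1180.5]
station 0.76 [328.0, 243.4] 17129 [615.5  -2.8  17.5] [ 511.9 -346.9    4.2] [835.2 229.2 332. ]
plate 0.62 [342.5, 209.0] 1004 [637.7  95.3  94.5] [604.7  51.5  57.6] [674.6 147.7 127.1]
plate 0.6 [215.9, 247.0] 1196 [ 391.9 -191.3    6.3] [ 328.6 -251.3    0.1] [ 450.4 -130.5   11.8]
plate 0.56 [253.7, 183.4] 1138 [339.9  50.7   8.3] [274.3 -18.8   2.9] [405.1 139.2  13.7]
camera_head 0.77 [372.7, 219.1] 690 [794.7  -0.4 286.9] [747.8 -27.5 233.1] [833.   46.5 313.6]
guard 0.69 [327.1, 244.9] 16814 [617.2  -3.5  18.1] [ 512.7 -350.3    6.9] [834.2 227.7 332.3]
guard 0.58 [303.9, 180.4] 3983 [522.7  80.9 153.4] [500.  -50.3  27.4] [529.1 224.3 251.6]
guard_handle 0.88 [308.6, 181.0] 4109 [522.6  80.  151.3] [477.  -50.3  18. ] [529.3 228.1 251.6]
guard_handle 0.17 [325.3, 242.7] 16782 [617.2  -3.9  17.8] [ 512.4 -349.3    6.5] [833.9 227.8 331.8]
spray_can 0.65 [402.0, 169.2] 859 [691.3 301.9 113.7] [661.5 292.3   9.2] [710.6 341.5 167.9]
tape_roll 0.73 [383.3, 161.5] 257 [585.7 369.6  21.3] [564.6 330.4   1.1] [632.3 420.6  28.8]
screwdriver 0.56 [320.6
[... 1514 characters left out ...]
16. ] [705.  344.2 170.4]
spray_can 0.19 [297.2, 191.6] 144 [599.4 113.3 125.2] [593.4  59.4  46. ] [691.6 146.5 132. ]
tape_roll 0.76 [219.9, 196.6] 529 [611.  377.9  24.3] [562.4 333.6  -0.5] [656.2 427.8  32.1]
screwdriver 0.63 [205.5, 286.0] 292 [345.9 361.7  24.5] [304.6 350.1  14.9] [398.8 377.7  31.4]
drink_can 0.88 [173.5, 233.7] 615 [483.9 441.1 117.5] [458.8 422.9   2.8] [514.1 478.  126.1]
amber_bottle 0.68 [394.3, 185.9] 284 [ 630.8 -160.4   79.4] [ 615.7 -186.1   26.1] [ 654.1 -142.6  120. ]
wrench 0.57 [427.6, 202.6] 336 [ 613.7 -274.5    8.2] [ 595.8 -354.8   -0.8] [ 628.7 -215.9   14.5]
wrench 0.49 [226.0, 163.5] 632 [671.3 314.4 152.7] [654.7 295.    6.7] [705.2 345.5 170.4]
```

View pics/scene0.png

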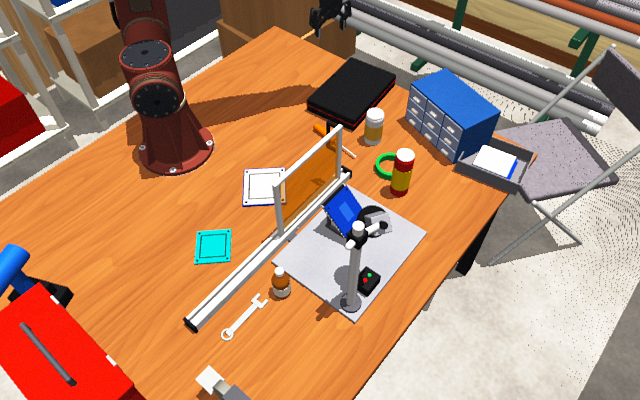

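View pics/top0.png

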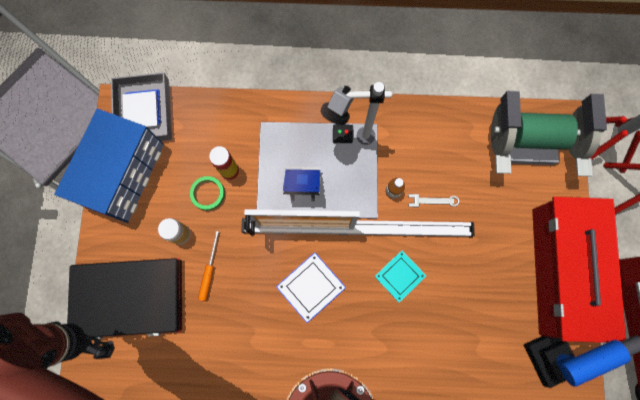

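Run:
```python
from h import *
from scipy.spatial.transform import Rotation as R
np.set_printoptions(precision=3,suppress=True)
s=snapshot("top")
w=world(s,np.ones((400,640),bool))
def sel(c): return w[c]
x,y,z=w.T
# guard top rail
g=sel((z>240)&(z<262)&(x>490)&(x<550)&(y>-80)&(y<260)); print("rail",len(g),g.min(0),g.max(0),np.polyfit(g[:,1],g[:,0],1))
t=sel((z>22)&(z<36)&(x>480)&(x<560)&(y<400)&(y>-320)); print("track",len(t),np.percentile(t,[2,50,98],axis=0),np.polyfit(t[:,1],t[:,0],1))
h=sel((z>145)&(z<246)&(x>450)&(x<500)&(y>-80)&(y<260)); print("handle",len(h),h.mean(0),h.min(0),h.max(0))
for n in("top","scene"):
    if n=="scene": s=snapshot(n)
    r=trace(s,"plate")[0]; p=world(s,cv2.erode(r["pixels"].astype(np.uint8),np.ones((3,3)))>0)
    print(n,r["xy"],p.mean(0)); u,S,V=np.linalg.svd(p-np.median(p,0)); print(V[2],len(p))
st=manip.sense(); print(st["eef_rot"],R.from_quat(st["eef_rot"],scalar_first=True).as_matrix(),st["tool_pos"])
```

```text
rail 661 [490.108 -47.866 240.325] [529.082 229.332 257.623] [ -0.038 523.111]
track 1033 [[ 501.816 -309.991   22.621]
 [ 513.473  -85.515   30.483]
 [ 544.98   265.21    35.626]] [ -0.045 516.233]
handle 91 [483.894 220.863 203.085] [472.475 216.208 146.23 ] [499.498 228.351 245.872]
top [303.3, 181.2] [640.849 101.336  94.014]
[-0.708 -0.012 -0.706] 658
scene [339.5, 212.4] [637.106  96.425  95.27 ]
[-0.707 -0.018 -0.707] 805
[0.    0.177 0.984 0.   ] [[-0.937  0.348  0.   ]
 [ 0.348  0.937  0.   ]
 [ 0.     0.    -1.   ]] [209.02  562.444 253.321]
```

The top view shows the plate at pixel (300,180), the guard shut in front of it with its handle at about (247,219), and the bottle at (397,186). The spray can is at (222,162), and the turquoise and large white plates are look-alikes. Next I fit the station frame.

Run:
```python
from h import *
np.set_printoptions(precision=3,suppress=True)
for n in("top","scene"):
    s=snapshot(n); img=s["img"].astype(int); Z=s["z_map"]
    m=np.ones((400,640),bool); K=np.array(s["intrinsics"]);T=np.array(s["cam_to_world"])
    v,u=np.mgrid[:400,:640]; c=np.stack([(u-K[0,2])/K[0,0]*Z,(v-K[1,2])/K[1,1]*Z,Z],-1); W=c@T[:3,:3].T+T[:3,3]
    x,y,z=W[...,0],W[...,1],W[...,2]
    sat=img.max(-1)-img.min(-1)
    base=(z>2)&(z<24)&(x>540)&(x<860)&(y>-160)&(y<260)&(sat<45)&(img.mean(-1)>90)
    pts=W[base]; r=cv2.minAreaRect(pts[:,:2].astype(np.float32)); print(n,"base",r,np.median(pts[:,2]))
    blue=(img[...,2]>img[...,0]+50)&(img[...,2]>img[...,1]+40)&(x>580)&(x<720)&(y>20)&(y<180)&(z>40)
    p=W[blue]; 
    q=np.c_[p[:,1],(p[:,0]-p[:,2])/2**.5]; rr=cv2.minAreaRect(q.astype(np.float32)); print("plate",len(p),rr,np.median((p[:,0]+p[:,2])/2**.5),p.mean(0))
    # left/right edge by rows
    rail=(z>240)&(z<262)&(x>505)&(x<545)&(y>-80)&(y<260); p=W[rail]; e=np.percentile(p[:,1],[1,99]); print("rail",e,[np.median(p[(p[:,1]>a)&(p[:,1]<a+60),0]) for a in(e[0]+15,e[1]-75)])
```

```text
top base ((696.87548828125, 47.530670166015625), (289.2498474121094, 380.43084716796875), 0.6929916143417358) 13.075404458547382
plate 774 ((101.98908996582031, 387.0252685546875), (110.80585479736328, 99.15713500976562), 88.92826080322266) 519.3933004683145 [637.63  100.871  96.573]
rail [-45.322 227.699] [np.float64(522.1968660248484), np.float64(518.7730907305179)]
scene base ((689.3317260742188, 40.39483642578125), (304.83514404296875, 395.1867370605469), 1.0637437105178833) 12.250929465638364
plate 1011 ((101.8895034790039, 391.4606628417969), (109.87965393066406, 106.96913146972656), 89.39681243896484) 517.7782439822599 [637.644  96.467  94.545]
rail [-50.286 226.712] [np.float64(524.6315984549187), np.float64(520.9442369912559)]
```

```bash
python3 -m crank '[0,0,8.5,0.045,0,0.03,-1, 0,0,17,0.09,-0.02,0.06,-0.6, 0,0,20.4,0.135,-0.06,0.08,-0.6, 0,0,20.4,0.18,-0.11,0.1,-0.6, 0,0,20.4,0.22,-0.16,0.1,-0.6, 0,0,20.4,0.25,-0.21,0.1,-0.6, 0,0,20.4,0.272,-0.26,0.1,-0.6, 0,0,20.4,0.272,-0.30,0.1,-0.6]' 30; python3 -c "
from bench import manip;s=manip.sense();print(s['qpos'],s['tool_pos'],s['eef_rot'],s['width'])"
```

```text
clock: 2.4
tool_pos: [464.3, 312.5, 351.9]
eef_rot: [0.0, 0.0, 1.0, 0.0]
force: [0.6, -0.1, 0.3]
width: 68.4
grasp_force: 0.0
[3.58743991e-01 2.84759633e-02 1.99719408e-01 1.74177772e+00
 1.29979819e-05 3.58747221e-01] [464.25746773 312.49780339 351.90877255] [1.20401220e-04 1.61449476e-06 9.99999991e-01 5.20878755e-05] 68.3985076400017
```

```bash
python3 -m crank '[0,0,0,0.008,-0.045,0,-0.6, 0,0,0,0.015,-0.09,-0.01,-0.6, 0,0,0,0.015,-0.09,-0.05,-0.6, 0,0,0,0.015,-0.09,-0.095,-0.6, 0,0,0,0.015,-0.09,-0.134,-0.2, 0,0,0,0.015,-0.09,-0.134,0.6, 0,0,0,0.015,-0.09,-0.134,0.6, 0,0,0,0.015,-0.09,-0.134,0.6]'
```

```text
clock: 3.2
tool_pos: [479.1, 224.7, 221.1]
eef_rot: [0.002, -0.0, 1.0, 0.0]
force: [-0.2, 0.1, 1.5]
width: 16.9
grasp_force: 0.0
```

```bash
python3 -m crank '[0,0,0,0,-0.025,0,0.6, 0,0,0,0.001,-0.07,0,0.6, 0,0,0,0.002,-0.115,0,0.6, 0,0,0,0.003,-0.16,0,0.6, 0,0,0,0.004,-0.205,0,0.6, 0,0,0,0.005,-0.25,0,0.6, 0,0,0,0.005,-0.295,0,0.6, 0,0,0,0.006,-0.32,0,0.6]'
python3 - <<'E'
from h import *
s=snapshot("top"); save(s,"top1.png")
for q in("guard_handle","guard"):
    r=trace(s,q)
    if r: w=world(s,r[0]["pixels"]); w=w[w[:,2]>150]; print(q,r[0]["xy"],np.percentile(w,[2,98],axis=0).round())
s2=snapshot("scene")
im=np.vstack([cv2.resize(a[140:240,240:360],None,fx=4,fy=3) if i==0 else cv2.resize(a[170:270,300:420],None,fx=4,fy=3) for i,a in enumerate((s["img"],s2["img"]))])
cv2.imwrite("pics/crop1.png",im[...,::-1])
E
python3 -c "
from bench import manip;s=manip.sense();print(s['qpos'],s['force'])"
```

```text
clock: 4.0
tool_pos: [484.6, -94.0, 221.2]
eef_rot: [0.002, -0.0, 1.0, 0.005]
force: [1.4, 139.2, 27.2]
width: 17.4
grasp_force: 70.2
guard_handle [454.4, 221.5] [[ 522. -359.  154.]
 [ 534. -243.  255.]]
guard [457.2, 219.9] [[ 522. -359.  154.]
 [ 534. -244.  255.]]
[-0.45926689 -0.22902214 -0.28170703  1.51834555  0.00885663 -0.46138213] [-0.79985494 24.14155267  6.39868403]
```

View pics/crop1.png

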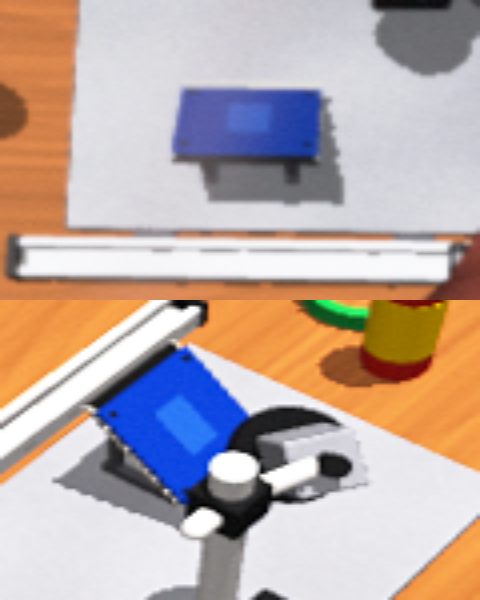

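The crops show the rest clear of the guard, with the plate at about (245,120) in the upper crop and still centred. The force read 139 N at the end stop, so from here I'll stop short of hard contacts.

```bash
python3 -m crank '[0,0,0,0,0.003,0,0.6, 0,0,0,0,0.0035,0,0.3, 0,0,0,0,0.0035,0.0,0.3, 0,0,0,0,0.0035,0.04,0.3, 0,0,0,0,0.0035,0.085,0.3, 0,0,0,0.03,0.03,0.1,1, 0,-6,0.5,0.06,0.075,0.1,1, 0,-13,1,0.08,0.105,0.1,1]'
python3 - <<'E'
from h import *
r=manip.sense(); print(r["qpos"],r["tool_pos"],r["eef_rot"],r["force"])
s=snapshot("top")
img=s["img"].astype(int);Z=s["z_map"];K=np.array(s["intrinsics"]);T=np.array(s["cam_to_world"])
v,u=np.mgrid[:400,:640]; c=np.stack([(u-K[0,2])/K[0,0]*Z,(v-K[1,2])/K[1,1]*Z,Z],-1); W=c@T[:3,:3].T+T[:3,3]
# posts: dark columns below plate's edge
for row in range(190,202,2):
    d=img[row,282:325].mean(-1); print(row,d.astype(int).tolist(),W[row,292].round(),W[row,313].round())
print("left base edge",[ (row,W[row,np.argmax((img[row,245:290].max(-1)-img[row,245:290].min(-1))<45)+245].round(1)) for row in(130,150,170,190,205)])
E
```

```text
clock: 5.0
tool_pos: [566.6, 10.2, 319.0]
eef_rot: [0.115, -0.009, 0.993, 0.0]
force: [0.3, 0.0, -0.1]
width: -0.2
grasp_force: 0.0
[-0.24220807 -0.26260593 -0.15152382  1.45808511  0.05761308 -0.25331187] [566.63229684  10.19007586 319.01462374] [ 1.15227822e-01 -8.73099779e-03  9.93300648e-01  3.76257779e-04] [ 0.28654222  0.00810291 -0.13512494]
190 [212, 141, 109, 111, 111, 115, 113, 114, 109, 113, 111, 110, 108, 109, 105, 85, 97, 104, 117, 118, 118, 120, 116, 114, 116, 115, 115, 117, 116, 113, 96, 57, 51, 89, 103, 106, 105, 105, 105, 105, 103, 109, 109] [602. 125. 128.] [462.  52. 775.]
192 [214, 160, 94, 80, 84, 83, 79, 81, 77, 78, 79, 77, 77, 73, 69, 80, 91, 112, 117, 121, 116, 115, 116, 116, 114, 115, 114, 113, 112, 110, 80, 52, 77, 96, 102, 97, 102, 97, 102, 101, 104, 104, 104] [598. 125. 123.] [461.  52. 767.]
194 [214, 177, 172, 174, 167, 147, 145, 135, 87, 74, 75, 77, 83, 86, 79, 82, 103, 116, 116, 118, 116, 115, 115, 114, 116, 113, 116, 114, 114, 91, 54, 51, 85, 96, 100, 94, 95, 97, 96, 96, 100, 99, 99] [602. 128.  77.] [457.  52. 769.]
196 [222, 222, 221, 221, 218, 217,
[... 169 characters left out ...]
3. 130.  44.] [455.  51. 768.]
198 [221, 222, 221, 220, 219, 220, 219, 214, 175, 100, 80, 78, 94, 101, 86, 117, 120, 120, 115, 115, 116, 117, 113, 114, 115, 113, 112, 112, 90, 51, 56, 78, 91, 90, 89, 91, 92, 93, 93, 94, 92, 93, 94] [601. 131.  26.] [452.  51. 769.]
200 [223, 223, 220, 221, 221, 222, 219, 216, 191, 114, 92, 88, 94, 87, 92, 110, 118, 117, 115, 114, 115, 113, 111, 111, 113, 114, 113, 103, 69, 42, 50, 83, 88, 88, 84, 91, 87, 87, 86, 91, 90, 93, 90] [596. 131.  19.] [450.  51. 764.]
left base edge [(130, array([811.2, 239. ,   9.3])), (150, array([745.1, 236.8,  18.5])), (170, array([685.1, 233.8,  12. ])), (190, array([623.3, 232.5,  15.6])), (205, array([579. , 233.1,  11.7]))]
```

```bash
python3 -m crank '[0,-4,0,0.015,0.002,-0.04,1, 0,-8,0,0.03,0.004,-0.08,1, 0,-12,0,0.05,0.004,-0.12,1, 0,-12,0,0.065,0.004,-0.16,1, 0,-12,0,0.075,0.004,-0.19,1, 0,-12,0,0.081,0.004,-0.21,1, 0,-12,0,0.081,0.004,-0.21,1]'
python3 - <<'E'
from h import *
from scipy.spatial.transform import Rotation as R
r=manip.sense(); print(R.from_quat(r["eef_rot"],scalar_first=True).as_matrix().round(3),r["qpos"])
E
```

```text
clock: 5.75
tool_pos: [643.4, 13.3, 104.8]
eef_rot: [0.214, -0.009, 0.977, -0.001]
force: [-0.3, 0.0, -0.3]
width: -0.1
grasp_force: 0.0
[[-0.908 -0.016  0.418]
 [-0.017  1.     0.003]
 [-0.418 -0.005 -0.908]] [-0.22507957 -0.24620343 -0.57810229  0.81768431  0.09597047 -0.22197796]
```

```bash
python3 -m crank '[0,0,0,0.004,0.005,0.003,1, 0,0,0,0.004,0.015,0.003,1, 0,0,0,0.004,0.022,0.003,1, 0,0,0,0.004,0.026,0.003,1, 0,0,0,0.0035,0.031,0.003,1, 0,0,0,0.0035,0.036,0.003,1, 0,0,0,0.0035,0.036,0.003,1]'
python3 - <<'E'
from h import *
r=manip.sense(); print(r["tool_pos"],r["force"])
for n in("top","scene"):
    s=snapshot(n); q=trace(s,"plate")
    p=min(q,key=lambda r:abs(np.median(world(s,r["pixels"])[:,0])-640)); w=world(s,p["pixels"]); w=w[w[:,2]>40]
    q=np.c_[w[:,1],(w[:,0]-w[:,2])/2**.5]; print(n,cv2.minAreaRect(q.astype(np.float32)),np.percentile(w[:,1],[2,98]))
E
```

```text
clock: 6.45
tool_pos: [648.3, 50.0, 111.1]
eef_rot: [0.216, -0.009, 0.976, -0.001]
force: [-0.2, -0.4, 0.2]
width: 0.1
grasp_force: 0.0
[648.34201982  49.97507353 111.13174278] [-0.19351958 -0.39946873  0.1587563 ]
top ((124.93930053710938, 226.1778106689453), (77.16658020019531, 448.759033203125), 3.161203145980835) [ 80.5324553  150.47162318]
scene ((32.434608459472656, 376.8448181152344), (244.033447265625, 127.0550765991211), 6.334414482116699) [ 51.15384362 149.11349215]
```

```bash
python3 -m crank '[0,0,0,0,-0.015,0,1, 0,0,0,0,-0.03,0,1, 0,0,0,-0.002,-0.03,-0.003,1, 0,0,0,-0.002,-0.03,-0.003,1, 0,0,0,-0.002,-0.03,-0.003,1, 0,0,0,-0.002,-0.03,-0.003,1]'
python3 - <<'E'
from h import *
r=manip.sense(); print(r["tool_pos"],r["force"])
for n in("top","scene"):
    s=snapshot(n); save(s,n+"2.png"); img=s["img"].astype(int);Z=s["z_map"];K=np.array(s["intrinsics"]);T=np.array(s["cam_to_world"])
    v,u=np.mgrid[:400,:640]; c=np.stack([(u-K[0,2])/K[0,0]*Z,(v-K[1,2])/K[1,1]*Z,Z],-1); W=c@T[:3,:3].T+T[:3,3]; x,y,z=np.moveaxis(W,-1,0)
    b=(img[...,2]>img[...,0]+50)&(img[...,2]>img[...,1]+40)&(x>580)&(x<720)&(y>20)&(y<220)&(z>40)
    w=W[b];  q=np.c_[w[:,1],(w[:,0]-w[:,2])/2**.5]; print(n,len(w),cv2.minAreaRect(q.astype(np.float32)),np.median((w[:,0]+w[:,2])/2**.5))
im=np.hstack([cv2.resize(cv2.imread("pics/top2.png")[150:220,260:345],(400,330)),cv2.resize(cv2.imread("pics/scene2.png")[170:250,300:400],(400,330))]); cv2.imwrite("pics/crop2.png",im)
E
```

```text
clock: 7.25
tool_pos: [646.4, 19.5, 108.1]
eef_rot: [0.216, -0.009, 0.976, -0.001]
force: [-0.5, -0.7, 0.5]
width: -0.2
grasp_force: 0.0
[646.42194438  19.46878141 108.10152874] [-0.50355987 -0.71427878  0.54552771]
top 577 ((102.44493865966797, 379.478759765625), (128.89584350585938, 98.06771850585938), 89.03216552734375) 519.3708511424237
scene 834 ((99.10179138183594, 383.0180358886719), (123.5746841430664, 106.24968719482422), 86.9557113647461) 517.8954636333121
```

View pics/crop2.png

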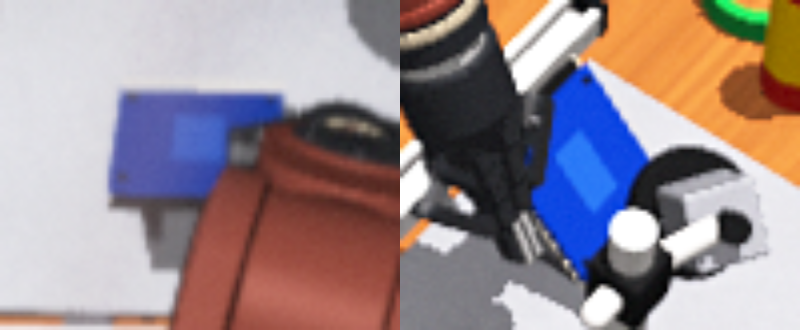

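```bash
python3 -m crank '[0,0,0,-0.0007,0.012,-0.0007,1, 0,0,0,-0.0008,0.02,-0.0007,1, 0,0,0,-0.0009,0.026,-0.0007,1, 0,0,0,-0.0010,0.032,-0.0007,1, 0,0,0,-0.001,0.038,-0.0007,1, 0,0,0,-0.0011,0.038,-0.0007,1]'
cat > pl.py <<'E'
from h import *
def plate():
    r=manip.sense(); print(r["tool_pos"].round(1) if hasattr(r["tool_pos"],"round") else r["tool_pos"],np.round(r["force"],1))
    for n in("top","scene"):
        s=snapshot(n); save(s,n+"_l.png"); img=s["img"].astype(int);Z=s["z_map"];K=np.array(s["intrinsics"]);T=np.array(s["cam_to_world"])
        v,u=np.mgrid[:400,:640]; c=np.stack([(u-K[0,2])/K[0,0]*Z,(v-K[1,2])/K[1,1]*Z,Z],-1); W=c@T[:3,:3].T+T[:3,3]; x,y,z=np.moveaxis(W,-1,0)
        b=(img[...,2]>img[...,0]+50)&(img[...,2]>img[...,1]+40)&(x>580)&(x<720)&(y>20)&(y<220)&(z>40)
        w=W[b]; t=w[w[:,2]>110]; print(n,len(w),"y upper",np.percentile(t[:,1],[1,99]).round(1),"all",np.percentile(w[:,1],[1,99]).round(1),"n",np.median((w[:,0]+w[:,2])/2**.5).round(1),"s",np.percentile((w[:,0]-w[:,2])/2**.5,[1,99]).round(1))
if __name__=="__main__": plate()
E
python3 pl.py
```

```text
clock: 7.95
tool_pos: [645.3, 58.3, 107.4]
eef_rot: [0.216, -0.009, 0.976, -0.001]
force: [0.3, 0.1, 0.5]
width: -0.3
grasp_force: 0.0
[645.3  58.3 107.4] [0.3 0.1 0.5]
top 376 y upper [ 73.5 164.2] all [ 74.8 164.6] n 519.2 s [324.5 442.2]
scene 617 y upper [ 80.5 164.1] all [ 64.9 163.8] n 517.9 s [340.6 436.7]
```

```bash
python3 -m crank '[0,0,0,0,0.005,0,1, 0,0,0,-0.0001,0.01,0,1, 0,0,0,-0.0002,0.015,0,1, 0,0,0,-0.0003,0.017,0,1, 0,0,0,-0.0003,0.017,0,1]'; python3 pl.py
```

```text
clock: 8.55
tool_pos: [645.1, 74.8, 107.5]
eef_rot: [0.217, -0.009, 0.976, -0.001]
force: [-0.7, -0.1, 1.6]
width: 0.1
grasp_force: 0.0
[645.1  74.8 107.5] [-0.7 -0.1  1.6]
top 367 y upper [ 91.9 181.4] all [ 96.5 181.3] n 518.7 s [319.5 444. ]
scene 583 y upper [103.2 179.2] all [ 81.3 180.1] n 517.1 s [341.3 433.6]
```

```bash
python3 -m crank '[0,0,0,0,-0.015,0,1, 0,0,0,0,-0.025,0.005,1, 0,0,0,-0.02,-0.025,0.045,1, 0,0,0,-0.04,-0.025,0.09,1, 0,0,0,-0.075,-0.005,0.13,1, 0,0,0,-0.11,0.025,0.15,0.5, 0,0,0,-0.14,0.06,0.16,0, 0,0,0,-0.14,0.08,0.16,0]'
cat > tgt.py <<'E'
import sys; from h import *
from scipy.spatial.transform import Rotation as R
psi=0.0185; O=np.array([641.5,98.,84.]); 
yr=np.array([-np.sin(psi),np.cos(psi),0]); xh=np.array([np.cos(psi),np.sin(psi),0]); ez=np.array([0,0,1.])
xr=(xh-ez)/2**.5; n=(xh+ez)/2**.5
RR=np.c_[xr,yr,n]
def go(Rt,grasp,ahead=3):   # grasp point in rest frame, mm
    r=manip.sense(); R0=R.from_quat(r["eef_rot"],scalar_first=True)
    p=O+RR@np.array(grasp)-ahead*Rt[:,2]
    print("rotvec",(R.from_matrix(Rt)*R0.inv()).as_rotvec(degrees=True).round(2),"shift mm",(p-r["tool_pos"]).round(1),"tcp",np.round(r["tool_pos"],1),"->",p.round(1),"F",np.round(r["force"],1),"q",np.round(r["qpos"],2))
A=np.c_[yr,n,xr]; B=np.c_[-yr,-n,xr]
E
python3 - <<'E'
from tgt import *
go(A,[-38,68,3])
import pl; pl.plate()
a=cv2.imread("pics/top_l.png")[150:220,260:345];b=cv2.imread("pics/scene_l.png")[170:250,300:400]
cv2.imwrite("pics/crop3.png",np.hstack([cv2.resize(a,(400,330)),cv2.resize(b,(400,330))]))
E
```

```text
clock: 9.45
tool_pos: [503.8, 155.2, 271.7]
eef_rot: [0.219, -0.009, 0.976, -0.001]
force: [1.5, -0.1, -0.2]
width: 42.1
grasp_force: 0.0
rotvec [ 52.54 -14.7  -73.77] shift mm [ 109.6   10.3 -156.6] tcp [503.8 155.2 271.7] -> [613.4 165.5 115.1] F [ 1.5 -0.1 -0.2] q [ 0.06 -0.68 -0.59  1.21 -0.02  0.04]
[503.8 155.2 271.7] [ 1.5 -0.1 -0.2]
top 779 y upper [ 81.8 179.5] all [ 82.3 180.6] n 519.0 s [333.9 440.5]
scene 936 y upper [ 79.  178.4] all [ 79.4 179.1] n 517.3 s [337.4 432.1]
```

View pics/crop3.png

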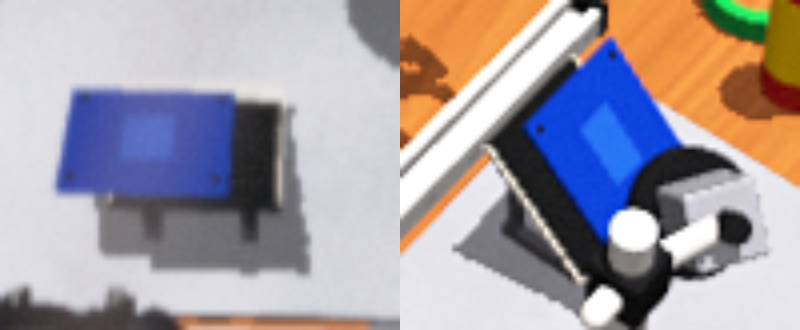

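Upper-left crop: the plate overhangs to the left (cols 55–110), with the rest's right white line exposed at col 283. I'll measure the rest's right edge.

Run:
```python
from tgt import *
for nm in("top","scene"):
    s=snapshot(nm); Z=s["z_map"];K=np.array(s["intrinsics"]);T=np.array(s["cam_to_world"])
    v,u=np.mgrid[:400,:640]; c=np.stack([(u-K[0,2])/K[0,0]*Z,(v-K[1,2])/K[1,1]*Z,Z],-1); W=c@T[:3,:3].T+T[:3,3]
    L=(W-O)@RR; b=(abs(L[...,2])<3)&(abs(L[...,0])<50)&(L[...,1]<25)&(L[...,1]>-70)
    w=L[b]; print(nm,len(w),np.median(w[:,2]).round(2))
    for a in range(-50,50,20):
        k=w[(w[:,0]>a)&(w[:,0]<a+20)]; print(a,np.percentile(k[:,1],[0,2,50]).round(1) if len(k) else "")
    b=(abs(L[...,2]-6)<3)&(L[...,1]>-30)&(L[...,1]<100)&(abs(L[...,0])<70)&(s["img"][...,2].astype(int)>s["img"][...,0].astype(int)+50); w=L[b]; print("plate",np.median(w,0).round(1),np.percentile(w,[1,99],axis=0).round(1))
    # edges by x bands: left edge
    print([np.percentile(w[(w[:,0]>a)&(w[:,0]<a+25),1],[0,100]).round(1).tolist() for a in(-50,-25,0,25)])
```

```text
top 182 0.57
-50 [-45.6 -45.6 -31.8]
-30 [-45.3 -45.3 -31.4]
-10 [-45.  -44.9 -30.8]
10 [-44.6 -44.6 -30.4]
30 [-44.4 -44.3 -35.3]
plate [-8.5 33.4  6.5] [[-58.3 -15.4   3.4]
 [ 47.4  82.4   8.9]]
[[-15.6, 83.4], [-14.7, 82.9], [-16.4, 83.2], [-15.8, 83.0]]
scene 357 0.0
-50 [-48.7 -48.  -23.4]
-30 [-50.6 -49.4 -28.7]
-10 [-49.6 -47.9 -25.3]
10 [-48.9 -48.3 -28.6]
30 [-49.7 -48.  -30.8]
plate [-12.4  27.6   5.4] [[-56.5 -18.4   3.1]
 [ 35.8  80.4   8.7]]
[[-19.7, 82.0], [-19.1, 82.5], [-18.0, 82.5], [-19.3, 83.1]]
```

```bash
python3 -m crank '[4.38,-1.23,-6.15,0,0.003,0,0, 8.76,-2.45,-12.3,0,0.006,0,0, 13.14,-3.68,-18.45,0,0.01,0,0, 17.52,-4.9,-24.6,0,0.01,0,0, 21.9,-6.13,-30.75,0,0.01,0,0, 26.27,-7.35,-36.9,0,0.01,0,0, 30.65,-8.58,-43,0,0.01,0,0, 35,-9.8,-49.2,0,0.01,0,0]'; python3 -c "
from tgt import *
go(A,[-38,68,3])"
```

```text
clock: 10.45
tool_pos: [535.0, 174.9, 271.7]
eef_rot: [0.258, 0.462, 0.829, 0.183]
force: [0.5, 0.2, 0.4]
width: 42.3
grasp_force: 0.0
rotvec [ 17.24  -6.96 -24.44] shift mm [  78.4   -9.4 -156.6] tcp [535.  174.9 271.7] -> [613.4 165.5 115.1] F [0.5 0.2 0.4] q [ 0.07 -0.84 -0.77  1.    0.02  1.1 ]
```

```bash
sed -i 's/98.,84/100.,84/' tgt.py; python3 -m crank '[5,-2,-7,0.015,-0.002,-0.03,0, 10,-4,-14,0.03,-0.004,-0.06,0, 15,-6,-21,0.035,-0.007,-0.09,0, 17.2,-7,-24.4,0.035,-0.009,-0.115,0, 17.2,-7,-24.4,0.035,-0.009,-0.115,0]'; python3 -c "
from tgt import *
go(A,[-38,66.5,3.5])
go(A,[-98,66.5,3.5])"
```

```text
clock: 10.95
tool_pos: [575.1, 169.8, 148.8]
eef_rot: [0.266, 0.647, 0.663, 0.266]
force: [-0.6, -0.7, -1.1]
width: 42.7
grasp_force: 0.0
rotvec [ 0.44 -0.81 -0.13] shift mm [ 38.7  -3.8 -33.4] tcp [575.1 169.8 148.8] -> [613.8 166.  115.5] F [-0.6 -0.7 -1.1] q [ 0.1  -0.84 -1.05  0.59 -0.06  1.62]
rotvec [ 0.44 -0.81 -0.13] shift mm [-3.7 -4.6  9.1] tcp [575.1 169.8 148.8] -> [571.3 165.2 157.9] F [-0.6 -0.7 -1.1] q [ 0.1  -0.84 -1.05  0.59 -0.06  1.62]
```

```bash
python3 -m crank '[0.4,-0.8,-0.1,0.004,-0.004,0.002,0, 0.4,-0.8,-0.1,0.012,-0.004,-0.006,0, 0.4,-0.8,-0.1,0.017,-0.004,-0.012,0, 0.4,-0.8,-0.1,0.017,-0.004,-0.012,0]'; python3 -c "
from tgt import *
go(A,[-38,66.5,3.5])"
```

```text
clock: 11.35
tool_pos: [595.6, 166.8, 145.2]
eef_rot: [0.271, 0.645, 0.659, 0.276]
force: [-0.7, -0.2, 0.4]
width: 42.7
grasp_force: 0.0
rotvec [ 0.04  0.57 -0.17] shift mm [ 18.2  -0.8 -29.7] tcp [595.6 166.8 145.2] -> [613.8 166.  115.5] F [-0.7 -0.2  0.4] q [ 0.08 -0.77 -1.04  0.52 -0.04  1.61]
```

```bash
python3 -m crank '[0,0.5,-0.1,0,-0.001,-0.006,0, 0,0.5,-0.1,0.002,-0.001,-0.013,0, 0,0.5,-0.1,0.008,-0.001,-0.02,0, 0,0.5,-0.1,0.013,-0.001,-0.025,0, 0,0.5,-0.1,0.013,-0.001,-0.025,0, 0,0.5,-0.1,0.013,-0.001,-0.025,0]'; python3 -c "
from tgt import *
go(A,[-38,66.5,3.5])"
```

```text
clock: 11.95
tool_pos: [607.4, 166.5, 118.8]
eef_rot: [0.268, 0.647, 0.66, 0.273]
force: [0.3, 0.1, 0.5]
width: 42.4
grasp_force: 0.0
rotvec [ 0.   -0.01 -0.08] shift mm [ 6.4 -0.5 -3.4] tcp [607.4 166.5 118.8] -> [613.8 166.  115.5] F [0.3 0.1 0.5] q [ 0.08 -0.68 -1.02  0.44 -0.04  1.61]
```

```bash
python3 -m crank '[0,0,0,0.006,-0.0005,-0.0035,0, 0,0,0,0.0064,-0.0005,-0.0035,0, 0,0,0,0.0064,-0.0005,-0.0035,0.4, 0,0,0,0.0064,-0.0005,-0.0035,0.7, 0,0,0,0.0064,-0.0005,-0.0035,0.7]' 25
python3 - <<'E'
from tgt import *
go(A,[-38,66.5,3.5]); s=snapshot("scene"); cv2.imwrite("pics/g.png",cv2.resize(s["img"][150:250,290:410,::-1],(720,600)))
E
```

```text
clock: 12.45
tool_pos: [614.0, 166.0, 116.0]
eef_rot: [0.268, 0.647, 0.66, 0.274]
force: [-0.9, 0.6, 0.2]
width: 13.1
grasp_force: 0.0
rotvec [-0.    0.05 -0.08] shift mm [-0.2 -0.  -0.5] tcp [614. 166. 116.] -> [613.8 166.  115.5] F [-0.9  0.6  0.2] q [ 0.08 -0.64 -1.01  0.42 -0.04  1.61]
```

View pics/g.png

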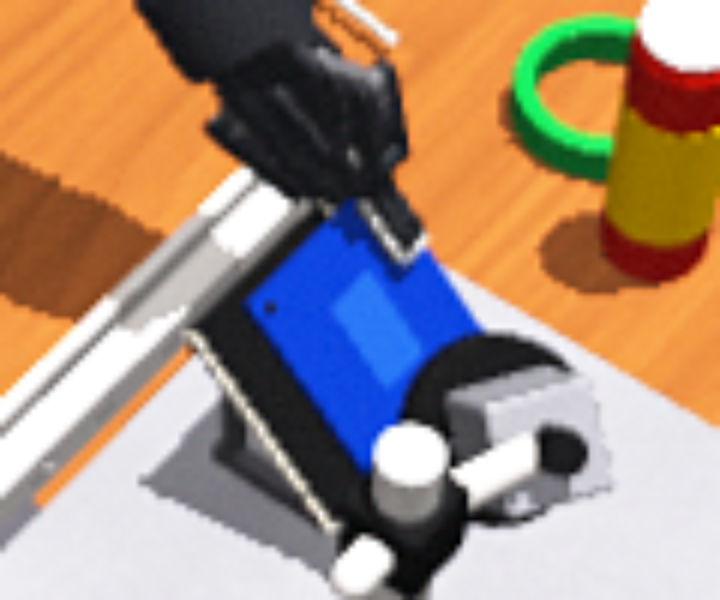

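The fingers straddle the overhanging top-left corner, with the upper finger at about (405,235) over the blue face. Closing now.

```bash
python3 -m crank '[0,0,0,0,0,0,0.85, 0,0,0,0,0,0,0.95, 0,0,0,0,0,0,1, 0,0,0,0,0,0,1]' 25;  python3 -m crank '[0,0,0,0,0,0,1, 0,0,0,0,0,0,1]' 80
```

```text
clock: 12.9
tool_pos: [613.3, 166.2, 115.0]
eef_rot: [0.267, 0.647, 0.66, 0.273]
force: [-10.3, 0.5, 3.6]
width: 5.9
grasp_force: 24.6
clock: 13.1
tool_pos: [613.2, 166.2, 115.0]
eef_rot: [0.267, 0.647, 0.66, 0.273]
force: [-12.0, 0.2, 6.3]
width: 4.7
grasp_force: 78.2
```

```bash
python3 -m crank '[0,0,0,0.003,0,0.005,1, 0,0,0,0.009,0,0.015,1, 0,0,0,0.016,0,0.03,1, 0,0,0,0.02,0,0.045,1, 0,0,0,0.02,0,0.06,1, 0,0,0,0.02,0,0.075,1, 0,0,0,0.02,0,0.075,1]'; python3 -c "
from tgt import *
go(A,[-38,66.5,3.0])"
```

```text
clock: 13.8
tool_pos: [635.6, 166.1, 195.1]
eef_rot: [0.27, 0.646, 0.659, 0.275]
force: [-0.5, -0.7, -1.3]
width: 5.0
grasp_force: 78.0
rotvec [-0.02  0.33 -0.07] shift mm [-22.2  -0.1 -80. ] tcp [635.6 166.1 195.1] -> [613.4 166.  115.1] F [-0.5 -0.7 -1.3] q [ 0.07 -0.63 -0.86  0.56 -0.04  1.61]
```

```bash
python3 -m crank '[-6,-0.11,6,0,0,0.005,1, -12,-0.22,12,0,0,0.01,1, -18,-0.33,18,0,0,0.015,1, -24,-0.44,24,0,0,0.02,1, -30,-0.55,30,0,0,0.02,1, -36,-0.66,36,0,0,0.02,1, -42,-0.77,42,0,0,0.02,1, -48,-0.88,48,0,0,0.02,1]'; python3 -c "
from tgt import *
go(B,[-38,-66.5,3.0])"
```

```text
clock: 14.6
tool_pos: [633.8, 165.9, 209.9]
eef_rot: [0.374, 0.166, 0.909, 0.076]
force: [0.1, 0.2, -2.2]
width: 5.0
grasp_force: 78.0
rotvec [-78.93  -1.56  79.04] shift mm [ -18.  -132.9  -94.8] tcp [633.8 165.9 209.9] -> [615.9  33.  115.1] F [ 0.1  0.2 -2.2] q [ 0.07 -0.64 -0.83  0.6  -0.04  0.42]
```

```bash
python3 -m crank '[-6,-0.11,6,0,0,0,1, -12,-0.22,12,0,0,0,1, -18,-0.33,18,0,0,0,1, -24,-0.44,24,0,-0.005,0,1, -30,-0.55,30,0,-0.015,0,1, -36,-0.66,36,0,-0.025,0,1, -42,-0.8,42,0,-0.04,0,1, -48,-0.9,48,0,-0.055,0,1]';python3 -m crank '[-6,-0.11,6,0,-0.015,0,1, -12,-0.22,12,0,-0.03,0,1, -18,-0.33,18,0,-0.045,0,1, -24,-0.44,24,0,-0.06,0,1, -30,-0.55,30,-0.001,-0.075,0,1, -31,-0.6,31,0.001,-0.078,0,1, -31,-0.6,31,0.001,-0.078,0,1]'; python3 -c "
from tgt import *
go(B,[-38,-66.5,3.0])"
```

```text
clock: 15.4
tool_pos: [633.8, 110.6, 209.8]
eef_rot: [0.353, -0.37, 0.847, -0.147]
force: [-0.2, 0.4, -2.5]
width: 5.0
grasp_force: 78.1
clock: 16.1
tool_pos: [635.1, 32.5, 210.4]
eef_rot: [-0.274, 0.656, -0.65, 0.267]
force: [-0.2, -0.4, -1.8]
width: 5.0
grasp_force: 78.1
rotvec [-0.32 -0.01  0.42] shift mm [-19.3   0.5 -95.2] tcp [635.1  32.5 210.4] -> [615.9  33.  115.1] F [-0.2 -0.4 -1.8] q [-0.23 -0.75 -0.89  0.66  0.18 -1.74]
```

```bash
python3 -m crank '[-0.3,0,0.4,0.018,0.0005,-0.018,1, -0.3,0,0.4,0.0366,0.0005,-0.0366,1, -0.3,0,0.4,0.0266,0.0005,-0.0466,1, -0.3,0,0.4,0.0116,0.0005,-0.0616,1, -0.3,0,0.4,-0.0014,0.0005,-0.0746,1, -0.3,0,0.4,-0.0084,0.0005,-0.0816,1, -0.3,0,0.4,-0.0114,0.0005,-0.0846,1, -0.3,0,0.4,-0.0114,0.0005,-0.0846,1]'
python3 - <<'E'
from tgt import *
go(B,[-39.5,-66.5,4.0])
for nm in("top","scene"):
    s=snapshot(nm); Z=s["z_map"];K=np.array(s["intrinsics"]);T=np.array(s["cam_to_world"])
    v,u=np.mgrid[:400,:640]; c=np.stack([(u-K[0,2])/K[0,0]*Z,(v-K[1,2])/K[1,1]*Z,Z],-1); W=c@T[:3,:3].T+T[:3,3]
    L=(W-O)@RR; b=(abs(L[...,2]-18)<7)&(abs(L[...,0])<65)&(abs(L[...,1]+34)<65)&(s["img"].mean(-1)>100); w=L[b]
    print(nm,len(w),np.percentile(w,[1,50,99],axis=0).round(1),np.linalg.lstsq(np.c_[w[:,:2],np.ones(len(w))],w[:,2],rcond=None)[0].round(3))
cv2.imwrite("pics/pl.png",cv2.resize(s["img"][150:250,290:410,::-1],(720,600)))
E
```

```text
clock: 16.9
tool_pos: [623.7, 33.7, 126.4]
eef_rot: [-0.273, 0.66, -0.646, 0.268]
force: [-0.2, 0.1, -2.8]
width: 4.9
grasp_force: 78.7
rotvec [ 0.05  0.04 -0.11] shift mm [-8.2 -0.7 -9.5] tcp [623.7  33.7 126.4] -> [615.5  33.  116.9] F [-0.2  0.1 -2.8] q [-0.24 -0.75 -1.05  0.51  0.18 -1.76]
top 654 [[-60.4 -77.4  15. ]
 [ -1.2 -22.3  21.8]
 [ 51.4  19.8  24.8]] [ 1.0000e-03 -1.1000e-02  2.1357e+01]
scene 887 [[-56.9 -80.9  15.6]
 [ -5.8 -31.4  21. ]
 [ 45.8  17.6  24.8]] [ 5.0000e-03 -7.0000e-03  2.0658e+01]
```

View pics/pl.png

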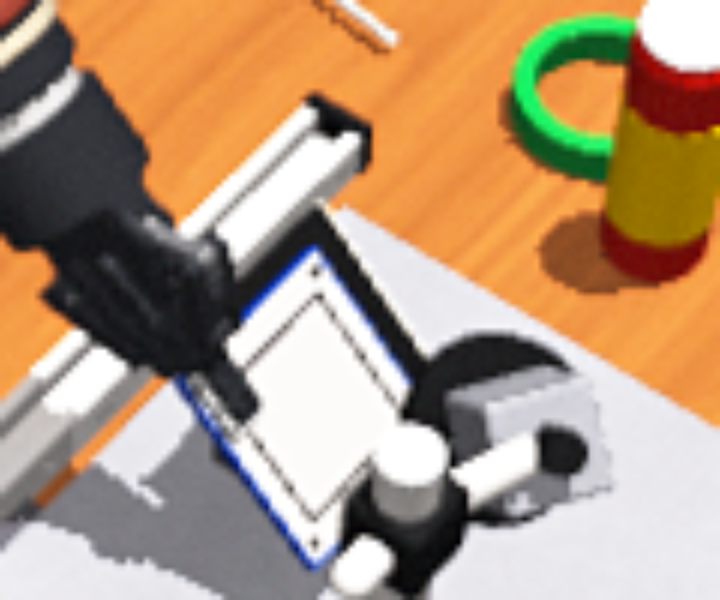

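The bare face is now out, centred at about (315,410), with the gripper on the right edge and the plate parallel to the rest. Lowering slowly.

```bash
python3 -m crank '[0,0,0,-0.003,-0.0005,-0.004,1, 0,0,0,-0.006,-0.0005,-0.007,1, 0,0,0,-0.0082,-0.0007,-0.0095,1, 0,0,0,-0.0082,-0.0007,-0.0095,1]'; python3 -c "
from tgt import *
go(B,[-39.5,-66.5,3.0])"
```

```text
clock: 17.4
tool_pos: [614.9, 32.8, 115.8]
eef_rot: [-0.273, 0.66, -0.646, 0.268]
force: [0.3, -0.4, -2.8]
width: 5.3
grasp_force: 78.7
rotvec [ 0.07 -0.05 -0.13] shift mm [-0.1  0.2  0.4] tcp [614.9  32.8 115.8] -> [614.8  33.  116.2] F [ 0.3 -0.4 -2.8] q [-0.25 -0.79 -1.09  0.5   0.19 -1.76]
```

```bash
python3 -m crank '[0,0,0,-0.0004,0,-0.0006,1, 0,0,0,-0.0007,0,-0.001,1, 0,0,0,-0.001,0,-0.0014,1, 0,0,0,-0.001,0,-0.0014,1]'; python3 -c "
from tgt import *
go(B,[-39.5,-66.5,3.0])"
```

```text
clock: 17.8
tool_pos: [614.4, 32.8, 115.2]
eef_rot: [-0.273, 0.66, -0.646, 0.268]
force: [-0.3, 1.4, -2.5]
width: 5.0
grasp_force: 78.7
rotvec [ 0.09  0.   -0.14] shift mm [0.4 0.2 1. ] tcp [614.4  32.8 115.2] -> [614.8  33.  116.2] F [-0.3  1.4 -2.5] q [-0.25 -0.79 -1.09  0.5   0.19 -1.76]
```

```bash
python3 -m crank '[0,0,0,-0.0004,0,-0.001,1, 0,0,0,-0.0008,0,-0.0018,1, 0,0,0,-0.001,0,-0.0025,1, 0,0,0,-0.001,0,-0.0025,1]'
python3 - <<'E'
from tgt import *
go(B,[-39.5,-66.5,3.0])
for nm in("top","scene"):
    s=snapshot(nm); Z=s["z_map"];K=np.array(s["intrinsics"]);T=np.array(s["cam_to_world"])
    v,u=np.mgrid[:400,:640]; c=np.stack([(u-K[0,2])/K[0,0]*Z,(v-K[1,2])/K[1,1]*Z,Z],-1); W=c@T[:3,:3].T+T[:3,3]
    L=(W-O)@RR; b=(abs(L[...,2]-7)<5)&(abs(L[...,0])<65)&(abs(L[...,1]+34)<55)&(s["img"].mean(-1)>120); w=L[b]
    print(nm,len(w),np.percentile(w,[1,50,99],axis=0).round(1),np.linalg.lstsq(np.c_[w[:,:2],np.ones(len(w))],w[:,2],rcond=None)[0].round(3))
E
```

```text
clock: 18.2
tool_pos: [614.6, 32.7, 114.1]
eef_rot: [-0.273, 0.66, -0.646, 0.269]
force: [4.0, 0.0, 2.7]
width: 5.1
grasp_force: 78.9
rotvec [ 0.1   0.09 -0.15] shift mm [0.2 0.3 2. ] tcp [614.6  32.7 114.1] -> [614.8  33.  116.2] F [4.  0.  2.7] q [-0.25 -0.79 -1.09  0.5   0.19 -1.76]
top 692 [[-58.8 -78.1   3.3]
 [  6.1 -23.1   7. ]
 [ 59.9  18.2  10.9]] [3.000e-03 1.000e-03 7.047e+00]
scene 867 [[-53.7 -80.6   2.2]
 [ -1.3 -31.7   5.4]
 [ 50.1  16.6  10.8]] [-0.007 -0.007  5.357]
```

```bash
python3 -m crank '[0,0,0,0,0,0,1, 0,0,0,0,0,0,0.88, 0,0,0,0,0,0,0.8, 0,0,0,0,0,0,0.6, 0,0,0,0,0,0,0.4, 0,0,0,0,0,0,0.4]' 20
python3 - <<'E'
from tgt import *
go(B,[-39.5,-66.5,3.0])
for nm in("top","scene"):
    s=snapshot(nm); Z=s["z_map"];K=np.array(s["intrinsics"]);T=np.array(s["cam_to_world"])
    v,u=np.mgrid[:400,:640]; c=np.stack([(u-K[0,2])/K[0,0]*Z,(v-K[1,2])/K[1,1]*Z,Z],-1); W=c@T[:3,:3].T+T[:3,3]
    L=(W-O)@RR; b=(abs(L[...,2]-7)<5)&(abs(L[...,0])<65)&(abs(L[...,1]+34)<55)&(s["img"].mean(-1)>120); w=L[b]
    print(nm,len(w),np.percentile(w,[1,50,99],axis=0).round(1),np.linalg.lstsq(np.c_[w[:,:2],np.ones(len(w))],w[:,2],rcond=None)[0].round(3))
E
```

```text
clock: 18.9
tool_pos: [613.4, 32.9, 111.9]
eef_rot: [-0.272, 0.661, -0.647, 0.267]
force: [0.2, -0.1, -0.3]
width: 25.7
grasp_force: 0.0
rotvec [ 0.07 -0.12 -0.14] shift mm [1.4 0.1 4.3] tcp [613.4  32.9 111.9] -> [614.8  33.  116.2] F [ 0.2 -0.1 -0.3] q [-0.25 -0.79 -1.1   0.5   0.19 -1.76]
top 668 [[-57.9 -77.8   3.4]
 [  7.9 -22.1   6.9]
 [ 58.9  18.   11.2]] [6.000e-03 3.000e-03 7.009e+00]
scene 833 [[-52.7 -80.7   2.1]
 [  0.6 -29.2   5.3]
 [ 50.2  16.5  10.2]] [-1.000e-03 -5.000e-03  5.239e+00]
```

```bash
python3 -m crank '[0,0,0,0.001,-0.01,0.002,0.4, 0,0,0,0.001,-0.025,0.002,0.4, 0,0,0,0.001,-0.042,0.002,0.4, 0,0,0,0.001,-0.055,0.005,0.4, 0,0,0,0.01,-0.055,0.04,0.4, 0,0,0,0.015,-0.055,0.085,0.7, 0,0,0,0.015,-0.05,0.12,1]'
python3 - <<'E'
from tgt import *
r=manip.sense();R0=R.from_quat(r["eef_rot"],scalar_first=True);Rt=R.from_quat([0.2165,-0.009,0.976,-0.001],scalar_first=True)
print((Rt*R0.inv()).as_rotvec(degrees=True).round(1),np.array([645.1,-8,107.5])-r["tool_pos"],r["tool_pos"],r["qpos"])
E
```

```text
clock: 19.7
tool_pos: [629.5, -18.6, 235.9]
eef_rot: [-0.273, 0.66, -0.646, 0.269]
force: [0.5, -0.0, 0.2]
width: 0.4
grasp_force: 0.0
[ 51.4  16.4 -74.2] [  15.58622165   10.59736072 -128.35799093] [629.51377835 -18.59736072 235.85799093] [-0.35667803 -0.77515301 -0.8596658   0.73548875  0.26169052 -1.84458305]
```

```bash
python3 -m crank '[4.67,1.5,-6.75,0,0,0,1, 9.35,3,-13.5,0,0,0,1, 14,4.5,-20.2,0,0,0,1, 18.7,6,-27,0,0,0,1, 23.4,7.5,-33.7,0,0.005,-0.01,1, 28,8.9,-40.5,0,0.008,-0.02,1, 32.7,10.4,-47.2,0,0.01,-0.03,1, 37.4,11.9,-54,0,0.01,-0.04,1]' >/dev/null; python3 -m crank '[4.67,1.5,-6.75,0,0,-0.015,1, 9.35,3,-13.5,0.005,0,-0.03,1, 14,4.5,-20.2,0.01,0,-0.045,1, 14,4.5,-20.2,0.014,0,-0.055,1, 14,4.5,-20.2,0.014,0,-0.055,1]';python3 - <<'E'
from tgt import *
r=manip.sense();R0=R.from_quat(r["eef_rot"],scalar_first=True);Rt=R.from_quat([0.2165,-0.009,0.976,-0.001],scalar_first=True)
print((Rt*R0.inv()).as_rotvec(degrees=True).round(2),np.array([645.6,-8,107.5])-r["tool_pos"],r["tool_pos"],r["qpos"])
E
```

```text
clock: 21.0
tool_pos: [642.3, -7.6, 135.9]
eef_rot: [0.216, -0.011, 0.976, -0.001]
force: [0.6, -0.0, -0.8]
width: 0.5
grasp_force: 0.0
[ 0.03 -0.11 -0.22] [  3.27524226  -0.38601985 -28.35030219] [642.32475774  -7.61398015 135.85030219] [-0.26612598 -0.27506981 -0.54530494  0.88014074  0.11394264 -0.26412096]
```

```bash
python3 -m crank '[0,0,-0.2,0.0035,0,-0.015,1, 0,0,-0.2,0.0035,0,-0.028,1, 0,0,-0.2,0.0035,0,-0.028,1, 0,0,-0.2,0.0035,0,-0.028,1]'
python3 - <<'E'
from tgt import *
r=manip.sense();print(r["tool_pos"],r["force"])
p=r["tool_pos"]+22*R.from_quat(r["eef_rot"],scalar_first=True).as_matrix()[:,2]; print("tip rest",(p-O)@RR)
E
```

```text
clock: 21.4
tool_pos: [646.1, -7.1, 109.9]
eef_rot: [0.217, -0.008, 0.976, -0.001]
force: [1.5, 0.2, 0.4]
width: -0.1
grasp_force: 0.0
[646.07492027  -7.08285088 109.92179588] [1.54473056 0.18458774 0.35720108]
tip rest [   4.18034035 -107.28574824   12.64792592]
```

```bash
python3 -m crank '[0,0,0,-0.0003,0.008,-0.0022,1, 0,0,0,-0.0005,0.016,-0.0022,1, 0,0,0,-0.0006,0.022,-0.0022,1, 0,0,0,-0.0007,0.028,-0.0022,1, 0,0,0,-0.0008,0.034,-0.0022,1, 0,0,0,-0.0008,0.04,-0.0022,1, 0,0,0,-0.0009,0.043,-0.0022,1, 0,0,0,-0.0009,0.043,-0.0022,1]'
cat > bare.py <<'E'
from tgt import *
def bare():
  r=manip.sense();print(r["tool_pos"],r["force"])
  p=r["tool_pos"]+22*R.from_quat(r["eef_rot"],scalar_first=True).as_matrix()[:,2]; print("tip rest",((p-O)@RR).round(1))
  for nm in("top","scene"):
    s=snapshot(nm); Z=s["z_map"];K=np.array(s["intrinsics"]);T=np.array(s["cam_to_world"]); cv2.imwrite("pics/%s_b.png"%nm,s["img"][...,::-1])
    v,u=np.mgrid[:400,:640]; c=np.stack([(u-K[0,2])/K[0,0]*Z,(v-K[1,2])/K[1,1]*Z,Z],-1); W=c@T[:3,:3].T+T[:3,3]
    L=(W-O)@RR; b=(abs(L[...,2]-7)<4)&(abs(L[...,0])<70)&(abs(L[...,1])<85); w=L[b]; 
    b2=(L[...,2]>-4)&(L[...,2]<13)&(abs(L[...,0])<45)&(abs(L[...,1])<85)
    print(nm,len(w),"s",np.percentile(w[:,0],[1,99]).round(1),"edges y by x",[[a]+np.percentile(w[(w[:,0]>a)&(w[:,0]<a+20),1],[1,99]).round(1).tolist() for a in(-50,-30,-10,10,30) if ((w[:,0]>a)&(w[:,0]<a+20)).any()],np.linalg.lstsq(np.c_[w[:,:2],np.ones(len(w))],w[:,2],rcond=None)[0].round(3))
if __name__=="__main__": bare()
E
python3 bare.py
```

```text
clock: 22.2
tool_pos: [645.6, 36.4, 107.8]
eef_rot: [0.217, -0.008, 0.976, -0.001]
force: [0.2, -0.3, 1.0]
width: 0.3
grasp_force: 0.0
[645.62794372  36.36256774 107.82577175] [ 0.17381383 -0.26973148  1.0033014 ]
tip rest [  5.9 -63.8  11.4]
top 467 s [-58.7  62.1] edges y by x [[-50, -2.8, 43.0], [-30, 2.5, 47.0], [-10, 3.4, 42.9], [10, -35.4, 42.5], [30, -54.3, 42.3]] [1.300e-02 4.000e-03 6.715e+00]
scene 548 s [-53.4  48.5] edges y by x [[-50, -13.2, 40.8], [-30, -33.8, 40.6], [-10, -39.8, 40.0], [10, -57.5, 41.0], [30, -58.6, 19.3]] [-0.009 -0.008  5.762]
```

```bash
python3 -m crank '[0,0,0,0,0.003,0,1, 0,0,0,-0.0001,0.006,0,1, 0,0,0,-0.0001,0.008,0,1, 0,0,0,-0.0001,0.008,0,1]'; python3 -m crank '[0,0,0,0,-0.01,0,1, 0,0,0,0,-0.025,0.005,1, 0,0,0,-0.02,-0.03,0.045,1, 0,0,0,-0.04,-0.03,0.09,1, 0,0,0,-0.06,-0.04,0.13,1, 0,0,0,-0.08,-0.06,0.16,1, 0,5,0,-0.08,-0.09,0.18,1]'
python3 - <<'E'
from tgt import *
import bare; bare.bare()
a=cv2.imread("pics/top_b.png")[150:220,260:345];b=cv2.imread("pics/scene_b.png")[170:250,300:400]
cv2.imwrite("pics/crop4.png",np.hstack([cv2.resize(a,(400,330)),cv2.resize(b,(400,330))]))
E
```

```text
clock: 22.7
tool_pos: [645.3, 44.2, 107.5]
eef_rot: [0.217, -0.008, 0.976, -0.001]
force: [0.8, -0.4, -0.4]
width: 0.1
grasp_force: 0.0
clock: 23.4
tool_pos: [561.8, -45.8, 293.0]
eef_rot: [0.177, -0.008, 0.984, -0.002]
force: [0.6, 0.4, 1.2]
width: 0.3
grasp_force: 0.0
[561.79071004 -45.77707864 293.02739311] [0.64320793 0.42879202 1.21773671]
tip rest [-186.1 -144.4   80.4]
top 812 s [-58.5  60.2] edges y by x [[-50, -47.4, 49.8], [-30, -47.2, 50.4], [-10, -46.8, 48.9], [10, -46.4, 50.1], [30, -46.1, 49.4]] [ 9.000e-03 -4.000e-03  6.886e+00]
scene 796 s [-56.7  43.3] edges y by x [[-50, -50.4, 48.4], [-30, -50.6, 48.5], [-10, -51.2, 47.1], [10, -50.6, 48.3], [30, -50.5, 16.7]] [ 1.000e-03 -2.000e-03  5.653e+00]
```

View pics/crop4.png

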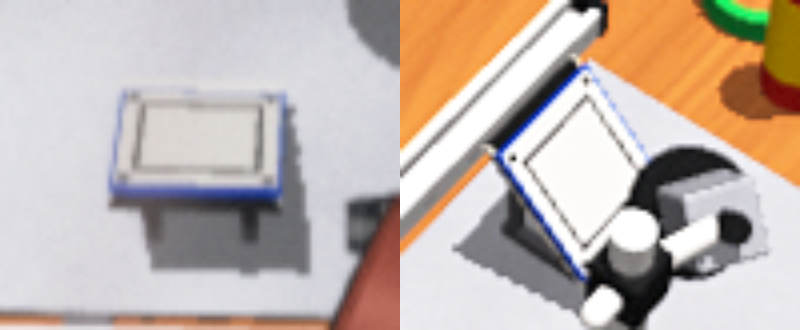

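The plate now sits square and flush with its bare face out (crop left: cols 112–285 match the ledge). Next is the guard handle.

```bash
python3 -m crank '[0,7,-0.3,-0.015,-0.01,0.01,0.5, 0,14,-0.6,-0.035,-0.025,0.015,-0.2, 0,20.4,-1,-0.06,-0.04,0.015,-0.2, 0,20.4,-1,-0.077,-0.048,0.015,-0.2, 0,20.4,-1,-0.077,-0.048,0.015,-0.2]'
python3 - <<'E'
from tgt import *
r=manip.sense();print((R.from_quat([0,0,1,0],scalar_first=True)*R.from_quat(r["eef_rot"],scalar_first=True).inv()).as_rotvec(degrees=True).round(1),r["tool_pos"])
for nm in("top","scene"):
    s=snapshot(nm); w=world(s,np.ones((400,640),bool))
    h=w[(w[:,0]>465)&(w[:,0]<512)&(w[:,2]>140)&(w[:,2]<246)&(w[:,1]>-150)&(w[:,1]<-40)]; print(nm,len(h), np.percentile(h,[2,50,98],axis=0).round(0) if len(h) else "")
E
```

```text
clock: 24.0
tool_pos: [487.8, -95.6, 301.8]
eef_rot: [-0.004, 0.002, 1.0, -0.0]
force: [0.2, -0.4, -0.1]
width: 51.6
grasp_force: 0.0
[ 0.  -0.5  0.2] [487.82700068 -95.61426644 301.82121421]
top 0 
scene 75 [[481. -97. 203.]
 [488. -93. 239.]
 [510. -85. 246.]]
```

```bash
python3 -m crank '[0,-0.5,0.2,-0.002,0.001,-0.04,-0.2, 0,-0.5,0.2,-0.002,0.001,-0.08,-0.2, 0,-0.5,0.2,-0.002,0.001,-0.08,0.2, 0,-0.5,0.2,-0.002,0.001,-0.08,0.6, 0,-0.5,0.2,-0.002,0.001,-0.08,0.6, 0,-0.5,0.2,-0.002,0.001,-0.08,0.6]'; python3 -m crank '[0,0,0,0,0.015,0,0.6, 0,0,0,-0.001,0.05,0,0.6, 0,0,0,-0.0015,0.09,0,0.6, 0,0,0,-0.002,0.13,0,0.6, 0,0,0,-0.003,0.17,0,0.6, 0,0,0,-0.004,0.21,0,0.6, 0,0,0,-0.0045,0.24,0,0.6, 0,0,0,-0.005,0.26,0,0.6]'
```

```text
clock: 24.7
tool_pos: [486.8, -92.0, 224.5]
eef_rot: [0.002, -0.001, 1.0, 0.0]
force: [-2.1, 8.0, -6.1]
width: 17.5
grasp_force: 4.1
clock: 25.5
tool_pos: [482.2, 169.4, 225.6]
eef_rot: [0.003, -0.002, 1.0, -0.001]
force: [1.4, -4.5, 1.0]
width: 17.1
grasp_force: 2.0
```

```bash
python3 -m crank '[0,0,0,0,0.015,0,0.6, 0,0,0,-0.0005,0.03,0,0.6, 0,0,0,-0.001,0.043,0,0.6, 0,0,0,-0.001,0.05,0,0.6, 0,0,0,-0.001,0.053,0,0.6, 0,0,0,-0.001,0.055,0,0.6, 0,0,0,-0.001,0.0555,0,0.6]'
```

```text
clock: 26.2
tool_pos: [480.5, 222.1, 222.7]
eef_rot: [0.001, -0.001, 1.0, -0.001]
force: [-0.3, -1.7, 1.4]
width: 16.9
grasp_force: 0.8
```

```bash
python3 -m crank '[0,0,0,0,0.002,0,0.6, 0,0,0,0,0.003,0,0.6, 0,0,0,0,0.004,0,0.6, 0,0,0,0,0.004,0,0.6]'; python3 -m crank '[0,0,0,0,0.001,0,0.6, 0,0,0,0,0.002,0,0.6, 0,0,0,0,0.002,0,0.6]'
```

```text
clock: 26.6
tool_pos: [480.4, 226.3, 222.7]
eef_rot: [0.001, -0.001, 1.0, -0.001]
force: [0.1, -1.8, 0.1]
width: 17.0
grasp_force: 0.5
clock: 26.9
tool_pos: [480.4, 228.4, 222.7]
eef_rot: [0.001, -0.001, 1.0, -0.001]
force: [0.5, -0.9, -0.5]
width: 17.2
grasp_force: 0.4
```

```bash
python3 -m crank '[0,0,0,0,0.001,0,0.6, 0,0,0,0,0.002,0,0.6, 0,0,0,0,0.002,0,0.6]'; python3 -m crank '[0,0,0,0,0.001,0,0.6, 0,0,0,0,0.002,0,0.6, 0,0,0,0,0.002,0,0.6]'
```

```text
clock: 27.2
tool_pos: [480.4, 230.4, 222.7]
eef_rot: [0.001, -0.001, 1.0, -0.001]
force: [0.8, -0.3, 0.5]
width: 17.0
grasp_force: 0.3
clock: 27.5
tool_pos: [480.4, 232.4, 222.7]
eef_rot: [0.001, -0.001, 1.0, -0.001]
force: [-1.0, -1.0, 0.8]
width: 17.2
grasp_force: 0.3
```

```bash
cat > rail.py <<'E'
from h import *
for n in("top","scene"):
    s=snapshot(n); w=world(s,np.ones((400,640),bool)); x,y,z=w.T
    p=w[(z>240)&(z<262)&(x>505)&(x<545)&(y>-80)&(y<260)]; print(n,np.percentile(p[:,1],[1,50,99]).round(1),p[:,1].min().round(1))
print(manip.sense()["force"])
E
python3 rail.py; python3 -m crank '[0,0,0,0,0.001,0,0.6, 0,0,0,0,0.002,0,0.6, 0,0,0,0,0.002,0,0.6]'
```

```text
top [-38.5  86.9 213.5] -40.5
scene [-41.9  85.9 233.2] -43.9
[ 0.39502397  0.57001535 -0.10253496]
clock: 27.9
tool_pos: [480.5, 233.4, 222.6]
eef_rot: [0.001, -0.001, 1.0, -0.002]
force: [-0.8, -8.5, 0.8]
width: 17.4
grasp_force: 3.6
```

```bash
python3 -m crank '[0,0,0,0,-0.002,0,0.6, 0,0,0,0,-0.003,0,0.5, 0,0,0,0,-0.0025,0,0.3, 0,0,0,0,-0.0025,0,0.2, 0,0,0,-0.003,-0.0025,0.03,0.2, 0,0,0,-0.01,0,0.075,0.2, 0,0,0,-0.03,0.02,0.11,0.2, 0,0,0,-0.04,0.05,0.12,0.2]'; python3 -m crank '[0,0,0,-0.02,0.04,0,0.2, 0,0,0,-0.03,0.07,0,0.2, 0,0,0,-0.03,0.07,0,0.2, 0,0,0,-0.03,0.07,0,0.2, 0,0,0,-0.03,0.07,0,0.2]' ; python3 rail.py; python3 bare.py
python3 - <<'E'
import cv2,numpy as np
a=cv2.imread("pics/top_b.png")[100:260,180:440];b=cv2.imread("pics/scene_b.png")[100:340,180:420]
cv2.imwrite("pics/fin.png",np.hstack([cv2.resize(a,(400,300)),cv2.resize(b,(400,300))]))
E
```

```text
clock: 28.7
tool_pos: [440.6, 284.5, 347.5]
eef_rot: [0.004, 0.0, 1.0, 0.0]
force: [1.4, 1.1, -0.3]
width: 33.9
grasp_force: 0.0
clock: 29.2
tool_pos: [410.7, 353.8, 342.6]
eef_rot: [0.001, -0.001, 1.0, -0.001]
force: [0.3, -0.0, 0.2]
width: 34.3
grasp_force: 0.0
top [-37.5 101.3 236.2] -40.5
scene [-41.7  86.2 233.8] -42.4
[ 0.21448138 -0.22724279  0.19682013]
[410.89519043 353.50831869 342.6792368 ] [ 0.21448138 -0.22724279  0.19682013]
tip rest [-327.   257.7    7.7]
top 814 s [-58.7  60.8] edges y by x [[-50, -47.4, 49.1], [-30, -47.1, 50.3], [-10, -46.8, 49.0], [10, -46.5, 50.5], [30, -46.1, 48.8]] [ 1.000e-02 -3.000e-03  6.967e+00]
scene 825 s [-56.7  44.6] edges y by x [[-50, -50.0, 48.6], [-30, -51.3, 49.2], [-10, -50.4, 47.0], [10, -50.5, 48.2], [30, -50.7, 19.6]] [ 2.000e-03 -1.000e-03  5.789e+00]
```

View pics/fin.png

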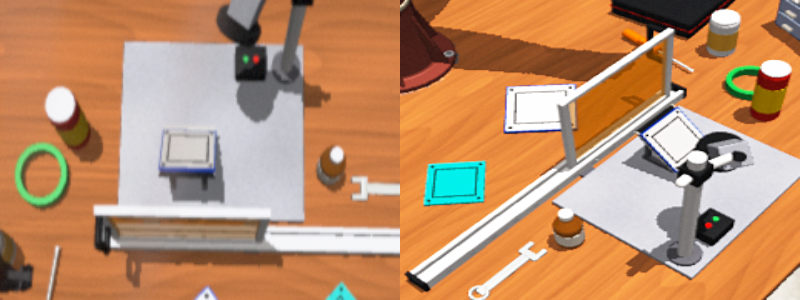

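The final view shows the guard shut at the track's left end, the plate square with its bare face out at (187,150), and the bystanders where they were. Handing in.

```bash
python3 -c "
from bench import manip;print(manip.hand_in())"
```

```text
the job is handed in; nothing more can be done
None
```

I handed the job in with every step done: the plate lies bare face out, square and centred on the rest, and the guard is shut. However, the wrist force read 139 N for a moment when the guard hit its open stop, above the 120 N limit, so the run may be judged a fail.

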